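Test the latching stop of a socket box on the shop counter

ROBOT

A 6-joint arm with a two-finger parallel gripper is mounted at the origin on the work surface. World frame = base frame: x ahead of the robot, y to its left, z up, the work surface at z = 0. Lengths are in m, angles in degrees, forces in N, time in s.
With the tool pointing down it reaches from about 0.375 to 0.9 m from the base axis. Payload 3.1 kg.
Tool frame: the origin (TCP) lies between the finger pads; the fingertips stand 11 mm ahead of it and the grasp point (between the pads) lies 8 mm behind it; z points along the fingers, y is the line along which they close (so a half turn about z gives the same grasp; the last joint's range is limited). The gripper opens to 87 mm and grips with 3 to 60 N. Pads are 19 mm wide; open, the fingers measure 117 mm over their backs; the gripper's body (75 mm by 190 mm) begins 51 mm behind the grasp point.
Start: joints at [-78.467, 30.224, 82.088, -0, 67.689, -10.227], TCP at [0.232, -0.58, 0.234] pointing down, gripper open.
Joint ranges: [-176.69, 176.69], [-43.24, 126.21], [12.49, 139.97], [-82, 262], [0, 151.66], [-163.58, 163.58]. Speed limits (degrees/s): [159.86, 159.86, 180, 180, 180, 180].

INTERFACE

Orientations are given as a 3x3 rotation matrix whose columns are the frame's x, y, z axes.
In Python, from rig import bot gives the robot as it stands.
- The arm moves only by the tool apply_moves, never from a script. Its argument "steps" is a list that holds one entry, the list of rows, each a list of 7 numbers: the shift along the tool's x, y, z in cm, then the turn, a rotation vector about the tool's x, y, z in degrees, then the gripper command: -1 is shut, 1 is fully open, values between are in proportion. In form: [[[dx, dy, dz, rx, ry, rz, jaw], ...]]. A call has 1 to 20 rows; each row is the pose to reach, as a shift and turn from the pose commanded when the call began, along the tool's axes at that moment; what a row does not reach only later rows make up. A row lasts 1/8 s, in which the tool goes at most 62.5 mm and 10.7 degrees, less where a joint would pass 70% of its speed; a pose out of reach is approached as far as the arm can. A call with a gripper value outside its range is refused whole. The fingers move at their own pace and stop on an object; the grip force is fixed at half the most. Time passes only in rows, so rows that repeat a pose let the fingers close. It gives the time, the measured TCP pose, the force, the opening and the grip force at its end, in the units of the state.
- bot.read_state(): the state, without advancing time (a new reading comes with each control period).
- bot.capture(name): name is "side" or "top" or "wrist"; returns the picture (400x640x3 uint8, blue, green, red); there is no depth.
- bot.camera_model(name): a dict with "intrinsics" (3x3 intrinsics, pixels), "R" (3x3) and "t" (3): a world point X has camera coordinates R X + t. Camera axes: x right, y down, z forward; pixel columns grow to the right and rows downward; lengths in m; the calibration is good to about 2 mm. A picture is of the moment at which its call begins: read the wrist's pose just before it. camera_model takes no time and is no camera call; for the wrist camera it gives the pose at the moment of the call.
- bot.hand_in(): hands the job in; it is judged then, once.
The state is a dict: "time_s": time; "joint_positions": joint angles; "qvel": joint speeds; "tau": joint torques, N m; "position": TCP position; "tcp_rot": TCP orientation; "force": force on the tool from outside, world axes, zero at the start; "moment": the same for the moment, N m; "opening": opening from 0.0 (shut) to 1.0 (fully open); "grasp_force": force on a finger pad.
Only numpy, scipy, OpenCV 4.12 (cv2) and the standard library are available. Lean on these libraries where they do the work, as an engineer would, in place of code of your own. Each camera call takes 0.05 s, during which the arm holds its last target. There are 200 camera calls.

TASK

Check the emergency stop of the longer socket box before it is sold: press its mushroom button down until it latches and take the fingers off so that it stays down by itself, then push its wings round clockwise (seen from above) until it springs back up, and leave it standing out. Only press and push: do not lift, shove or tip the box, and leave the shorter box with its stop and the other goods alone.

Things in the scene. Friction and masses are not known exactly. Their poses are not given: they have to be found in the camera images.
- long_box: The longer of two grey socket boxes with white lids, loose on the counter (about 2.2 kg): 230 mm along its own x, 150 mm along its y, lid at 90 mm. Origin at the centre of its underside, z up. Two round sockets side by side project 30 mm from its +x end, a cable gland 16 mm from the -x end. Its stop button stands on the lid, its upright axis at 55 mm from the origin towards -x, y = 0.
- stop_top (a point): Centre of the top of the red mushroom button on the longer box, on its axis; 45 mm above the lid when out, 36 mm when latched. Moves and turns with the button; z up, x and y at rest parallel to the box's. The button is a dome 44 mm across, its underside 23 mm below this point, with two opposite wings along +y and -y
- stop_wing (a point): Centre of the flat top of the +y wing of that button, 27 mm from its axis and 9 mm below stop_top. Each wing is 14 mm wide, 14 mm thick and ends 40 mm from the axis. Beyond 22 mm from the axis the space beside and under the wings is free down to the lid, 22 mm below their undersides when out, 13 mm when latched
- stop_push (a joint): How far the longer box's button is pressed, m: 0 out, 0.0105 at the bottom stop. A spring pushes it up with 3 N at 0 and about 8.5 N at the bottom. Pressed past about 0.0095 it latches and then rests at about 0.009 when let go
- stop_turn (a joint): Turn of the longer box's button, rad: 0 at rest, grows clockwise seen from above (the +y wing goes to +x), up to the stop at 0.8; it cannot turn the other way. A light spring (0.01 to 0.04 N m) returns it to 0. When latched, turning it past about 0.4 to 0.5 lets it spring up 9 mm
- short_box: The shorter socket box of the same make, to be left alone: 130 mm along x, 130 mm along y, lid at 90 mm, one socket projecting 30 mm from its +x end, the same stop button at the middle of its lid. Origin at the centre of its underside
- other_push (a joint): How far the shorter box's button is pressed, m (0 out)
- gland_nut: Loose grey plastic ring, 32 mm across, 12 mm high, on the lid of the longer box. Origin at the centre of its underside
- plug: Loose red industrial plug standing upright, 52 mm across, 95 mm high, between the two boxes. Origin at the centre of its underside
- coupler: Loose blue coupler standing upright, 48 mm across, 70 mm high. Origin at the centre of its underside
- lamp_carton: Loose brown carton, 60 x 60 x 100 mm high. Origin at the centre of its underside
- junction_box: Loose white junction box, 85 x 85 x 40 mm high. Origin at the centre of its underside
- driver: Loose screwdriver lying between the boxes, about 200 mm long along its own x, under 35 mm high. Origin beneath it
- contact_spray: Loose spray can, 52 mm across, 150 mm high. Origin at the centre of its underside

How it is judged (in metres and radians):
On the way, in this order (a step that is already met when the one before it is completed fails the run):
1. the longer box's button is pressed in, latched (more than 7 mm down) and stays so with nothing of the robot touching the box (value of joint stop_push above 0.007 m and contact force between each of the fingers, the arm and long_box below 0.1 N), for 0.3 s.
2. twisted free, it has sprung back up (less than 1.5 mm down) (value of joint stop_push below 0.0015 m), for 0.1 s.
At the end, for the whole second after the job is handed in: The longer box's button is out (within 1.5 mm) and turned back to rest (within 0.08 rad); the longer box stands flat within 25 mm of where it stood and is at rest, the shorter box within 20 mm of where it stood with its button out (value of joint each of stop_push, other_push below 0.0015 m and value of joint stop_turn below 0.08 rad and distance of long_box from where it was at the start of the episode below 0.025 m and angle between long_box's own z axis and vertical below 0.05 rad and linear speed of long_box below 0.01 m/s and distance of short_box from where it was at the start of the episode below 0.02 m); the robot touches nothing.
It fails at once if the longer box is lifted by 10 mm, tipped by 0.15 rad or shoved by 25 mm (distance of long_box from where it was at the start of the episode above 0.025 m or angle between long_box's own z axis and vertical above 0.15 rad or height (world z) of long_box above 0.01 m).
It fails at once if the shorter box is shoved by 20 mm or its stop is pressed by 5 mm (distance of short_box from where it was at the start of the episode above 0.02 m or value of joint other_push above 0.005 m).
It fails at once if the nut on the lid is moved by 40 mm (distance of gland_nut from where it was at the start of the episode above 0.04 m).
It fails at once if another thing on the counter is moved by 40 mm (distance of any of plug, coupler, lamp_carton, junction_box, driver, contact_spray from where it was at the start of the episode above 0.04 m).
It also fails if it takes over 45 s, if anything falls off the work surface, if the arm or the gripper's body presses on something with over 40 N, if the wrist force passes 120 N, or if a joint passes its speed limit or range.

## Working session

There is one attempt and no reset: what is moved stays moved. The work goes in short steps, Python scripts to look and compute and a tool call to move; the robot and the scene stay as the last step left them, time stands still between calls to the robot, and variables do not carry over. Pictures are saved under pics/ and viewed, at most 10 in all, crops included, and the job is handed in when it is done.

Besides the shell and the picture viewer there is one more tool, called after ">>>" as name(argument=value, ...), one argument or row to a line, values as JSON. apply_moves: Moves the arm, as the interface text tells. Its arguments: {"type":"object","properties":{"steps":{"type":"array","items":{"type":"array","items":{"type":"array","items":{"type":"number"}}}}},"required":["steps"]}

```bash
mkdir -p pics; python3 - <<'E'
from rig import bot
import cv2,numpy as np
for n in("top","side"):
    cv2.imwrite(f"pics/{n}0.png",bot.capture(n)); m=bot.camera_model(n)
    print(n,np.round(m["intrinsics"],1).tolist(),np.round(-m["R"].T@m["t"],3),np.round(m["R"],3).tolist())
s=bot.read_state(); print(s["position"],np.round(s["tcp_rot"],3),s["force"],s["time_s"])
E
```

```text
top [[514.9, 0.0, 324.0], [0.0, 514.9, 200.6], [0.0, 0.0, 1.0]] [0.359 0.008 1.465] [[0.014, -1.0, 0.017], [-0.986, -0.016, -0.166], [0.166, -0.014, -0.986]]
side [[365.1, 0.0, 316.7], [0.0, 365.1, 196.9], [0.0, 0.0, 1.0]] [0.096 0.592 0.678] [[-0.792, -0.611, -0.006], [-0.354, 0.467, -0.81], [0.498, -0.639, -0.586]]
[ 0.23159624 -0.57983772  0.23269034] [[ 0.929  0.371 -0.   ]
 [ 0.371 -0.929  0.002]
 [ 0.    -0.002 -1.   ]] [0.30503654 1.45118719 0.6503037 ] 0.1
```

View pics/top0.png

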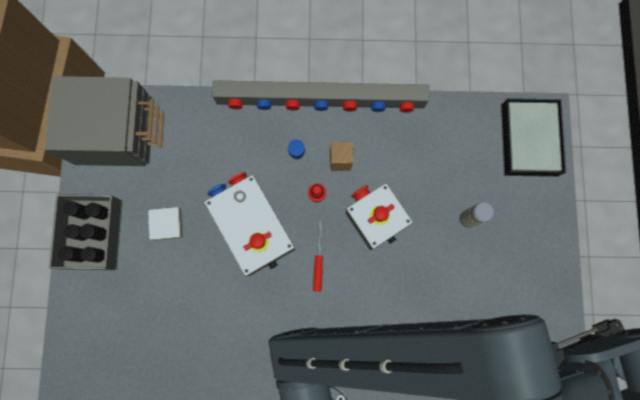

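View pics/side0.png

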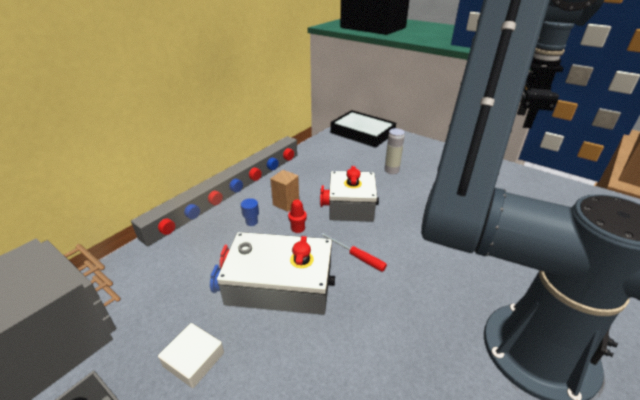

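The top view shows the long box with its lid centred near (249,225), its stop at (258,241) and the nut at (240,197). The short box's stop is at (381,214) and the driver is near (318,270). Next I'll fit the lid and button.

```bash
cat > h.py <<'E'
from rig import bot
import cv2,numpy as np
def back(m,uv,z):
    K,R,t=m["intrinsics"],m["R"],m["t"]; uv=np.atleast_2d(uv).astype(float)
    d=(np.linalg.inv(K)@np.c_[uv,np.ones(len(uv))].T).T@R
    c=-R.T@t; return c+d*((z-c[2])/d[:,2])[:,None]
def proj(m,X):
    p=np.atleast_2d(X)@m["R"].T+m["t"]; p=p@np.array(m["intrinsics"]).T; return p[:,:2]/p[:,2:]
E
python3 - <<'E'
from h import *
m={k:np.array(v) for k,v in bot.camera_model("top").items() if k in("intrinsics","R","t")}
im=cv2.imread("pics/top0.png").astype(int)
b,g,r=im[...,0],im[...,1],im[...,2]
def comp(mask,seed):
    n,l,s,c=cv2.connectedComponentsWithStats(mask.astype(np.uint8)); 
    ys,xs=np.nonzero(l); i=np.argmin((xs-seed[0])**2+(ys-seed[1])**2); k=l[ys[i],xs[i]]
    ys,xs=np.nonzero(l==k); return np.c_[xs,ys]
for seed,bs in(((249,215),(258,241)),((365,214),(381,214))):
    p=comp((im.min(2)>150),seed); w=back(m,p,.09)[:,:2].astype(np.float32)
    rc=cv2.minAreaRect(w*1000); print("lid",rc, len(p))
    p=comp((r>120)&(g<70)&(b<70),bs); w=back(m,p,.126)[:,:2].astype(np.float32)
    print("btn",w.mean(0),cv2.minAreaRect(w*1000),len(p), p.mean(0))
E
```

```text
lid ((523.5731201171875, 189.89878845214844), (228.03302001953125, 148.44937133789062), 31.035024642944336) 4119
btn [0.47654882 0.16062975] ((476.7318115234375, 161.03794860839844), (34.77386474609375, 63.99687194824219), 5.312329292297363) 208 [257.18269231 240.60096154]
lid ((554.0162353515625, -162.2906494140625), (128.25852966308594, 127.39433288574219), 33.94379806518555) 1800
btn [ 0.5531003 -0.1614659] ((553.5792236328125, -161.9521026611328), (35.46987533569336, 65.69673156738281), 59.39623260498047) 199 [380.7638191 213.4120603]
```

>>> apply_moves(
  steps=[
    [[5,-4,0,0,0,-5,-1],[10,-8,0,0,0,-10,-1],[15,-12,0,0,0,-15,-1],[20,-16,0,0,0,-20,-1],[25,-20,0,0,0,-25,-1],[30,-24,0,0,0,-30,-1],[33,-29,0,0,0,-35,-1],[36,-34,0,0,0,-40,-1],[39,-39,0,0,0,-45,-1],[42,-44,0,0,0,-50,-1],[45,-50,0,0,0,-57,-1],[48,-55,0,0,0,-57,-1],[50.25,-59.8,0,0,0,-57,-1],[50.25,-59.8,0,0,0,-57,-1],[50.25,-59.8,0,0,0,-57,-1],[50.25,-59.8,0,0,0,-57,-1]],
  ],
)

```text
time_s: 2.1
position: [0.4766, 0.1599, 0.2334]
tcp_rot: [[0.197, 0.98, -0.001], [0.98, -0.197, -0.0], [-0.0, -0.001, -1.0]]
force: [0.1, 0.0, 0.2]
opening: 0.003
grasp_force: 0.0
```

```bash
cat > look.py <<'E'
from h import *
import sys
s=bot.read_state(); m=bot.camera_model("wrist"); m={k:np.array(m[k]) for k in("intrinsics","R","t")}
im=bot.capture("wrist")
print(s["time_s"],s["position"],np.round(s["tcp_rot"],3).tolist(),s["force"],s["opening"])
yaw=np.deg2rad(31); a=np.array([.4764,.1616]); y=np.array([-np.sin(yaw),np.cos(yaw)])
z=float(sys.argv[2])
for X,c in(((*a,z),(255,0,0)),((*(a+.027*y),z-.009),(0,255,0)),((*(a-.027*y),z-.009),(255,255,0))):
    p=proj(m,np.array(X))[0]; print(p.round()); cv2.circle(im,tuple(int(v) for v in p.round()),3,c,1)
np.savez("wrist.npz",**m)
cv2.imwrite(f"pics/{sys.argv[1]}.png",im)
E
python3 look.py w1 0.135
```

```text
2.1 [0.47663844 0.15990625 0.23339934] [[0.197, 0.98, -0.001], [0.98, -0.197, -0.0], [-0.0, -0.001, -1.0]] [0.05342733 0.03658618 0.17638539] 0.0032927888253465676
[315. 201.]
[296. 178.]
[334. 217.]
```

View pics/w1.png

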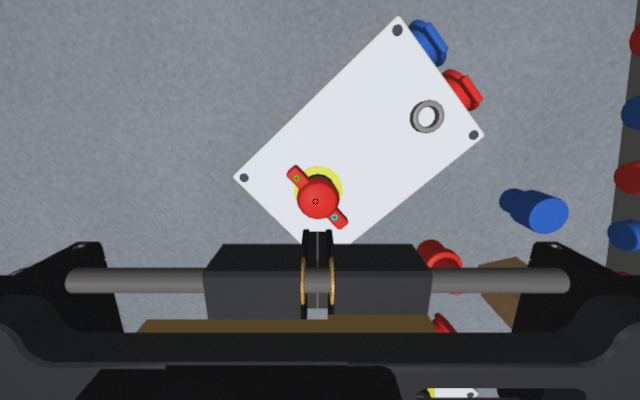

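The wrist view shows the wings spanning (290,168) to (345,225), so the axis is about 2 px right of my projection and the yaw agrees. I'll apply a small correction and then press.

>>> apply_moves(
  steps=[
    [[0.2,0.15,4,0,0,0,-1],[0.2,0.15,8,0,0,0,-1],[0.2,0.15,8.6,0,0,0,-1],[0.2,0.15,9.0,0,0,0,-1],[0.2,0.15,9.3,0,0,0,-1],[0.2,0.15,9.6,0,0,0,-1],[0.2,0.15,9.75,0,0,0,-1],[0.2,0.15,9.75,0,0,0,-1]],
  ],
)

```text
time_s: 3.15
position: [0.4788, 0.1624, 0.1376]
tcp_rot: [[0.195, 0.981, 0.001], [0.981, -0.195, -0.0], [-0.0, 0.001, -1.0]]
force: [-3.1, -2.7, 6.2]
opening: 0.004
grasp_force: 2.8
```

>>> apply_moves(
  steps=[
    [[0,0,0.15,0,0,0,-1],[0,0,0.3,0,0,0,-1],[0,0,0.3,0,0,0,-1]],
  ],
)

```text
time_s: 3.52
position: [0.4789, 0.1625, 0.1354]
tcp_rot: [[0.195, 0.981, 0.002], [0.981, -0.195, -0.001], [-0.0, 0.002, -1.0]]
force: [-4.5, -2.5, 13.6]
opening: 0.007
grasp_force: 7.1
```

>>> apply_moves(
  steps=[
    [[0,0,0.1,0,0,0,-1],[0,0,0.1,0,0,0,-1],[0,0,-1,0,0,0,-1],[0,0,-4,0,0,0,0.3],[0,0,-9.7,0,0,0,0.3],[0,0,-9.7,0,0,0,0.3],[0,0,-9.7,0,0,0,0.3],[0,0,-9.7,0,0,0,0.3]],
  ],
)

```text
time_s: 4.53
position: [0.4778, 0.1628, 0.2289]
tcp_rot: [[0.195, 0.981, -0.003], [0.981, -0.195, -0.0], [-0.001, -0.002, -1.0]]
force: [0.3, -0.2, -0.1]
opening: 0.491
grasp_force: 0.0
```

```bash
python3 look.py w2 0.126
```

```text
4.525 [0.47777689 0.16277777 0.22885206] [[0.195, 0.981, -0.003], [0.981, -0.195, -0.0], [-0.001, -0.002, -1.0]] [ 0.32125573 -0.17296962 -0.12507248] 0.4914697165754154
[315. 203.]
[296. 180.]
[333. 219.]
```

View pics/w2.png

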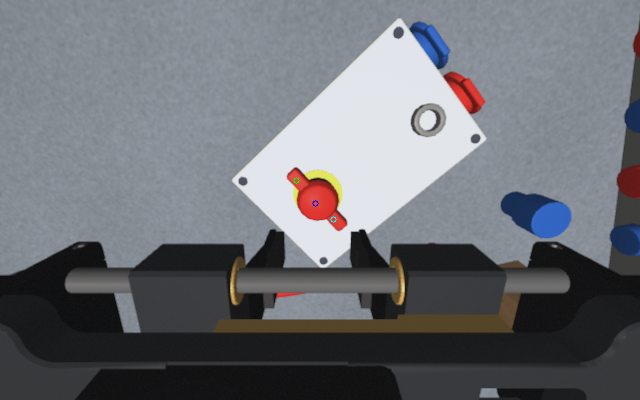

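The fingers are clear of the button, which is at (318,200). I'll check the latch by comparing the side view before and after.

```bash
python3 - <<'E'
from h import *
im=bot.capture("side"); cv2.imwrite("pics/side1.png",im)
a=cv2.imread("pics/side0.png")
for i in(a,im):
    c=i[225:275,280:330].astype(int); k=(c[...,2]>110)&(c[...,1]<70)&(c[...,0]<70); ys,xs=np.nonzero(k); print(k.sum(),ys.min()+225,ys.max()+225,ys.mean()+225,xs.mean()+280)
m=bot.camera_model("side"); print(proj(m,[[.478,.1615,.135],[.478,.1615,.126]]))
cv2.imwrite("pics/cmp.png",cv2.resize(np.hstack([a[215:285,260:340],im[215:285,260:340]]),None,fx=5,fy=5))
E
```

```text
367 225 263 245.12534059945503 300.0871934604905
358 225 266 247.03351955307264 300.1340782122905
[[299.99715222 244.95757424]
 [300.13563335 248.0110598 ]]
```

View pics/cmp.png

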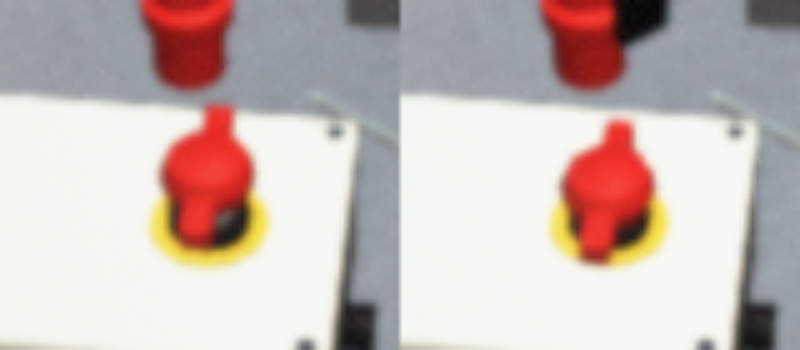

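The dome and wings in the side view sit about 3 px lower, which matches the expected 9 mm, and the box hasn't moved. The button is latched. Next I'll straddle it with open fingers, held off the wings.

>>> apply_moves(
  steps=[
    [[-0.1,0.05,2,0,0,0,0.3],[-0.1,0.05,5,0,0,0,0.3],[-0.1,0.05,8,0,0,0,0.3],[-0.1,0.05,9.5,0,0,0,0.3],[-0.1,0.05,11,0,0,0,0.3],[-0.1,0.05,11.7,0,0,0,0.3],[-0.1,0.05,11.7,0,0,0,0.3]],
  ],
)

```text
time_s: 5.5
position: [0.4789, 0.1619, 0.1129]
tcp_rot: [[0.195, 0.981, -0.0], [0.981, -0.195, -0.0], [-0.0, -0.0, -1.0]]
force: [0.1, 0.2, 0.3]
opening: 0.65
grasp_force: 0.0
```

Nothing is touching. Now I'll twist clockwise (+rz).

>>> apply_moves(
  steps=[
    [[0,0,0,0,0,7,0.3],[0,0,0,0,0,14,0.3],[0,0,0,0,0,20,0.3],[0,0,0,0,0,25,0.3],[0,0,0,0,0,30,0.3],[0,0,0,0,0,35,0.3],[0,0,0,0,0,40,0.3],[0,0,0,0,0,44,0.3],[0,0,0,0,0,48,0.3],[0,0,0,0,0,48,0.3]],
  ],
)

```text
time_s: 6.75
position: [0.4789, 0.1618, 0.1137]
tcp_rot: [[0.859, 0.512, 0.001], [0.512, -0.859, -0.0], [0.0, 0.0, -1.0]]
force: [-0.6, 0.0, 0.1]
opening: 0.649
grasp_force: 0.4
```

```bash
python3 look.py w3 0.135; python3 -c "
from h import *
im=bot.capture('side');print(bot.read_state()['moment'])
cv2.imwrite('pics/s3.png',cv2.resize(im[205:295,250:350],None,fx=5,fy=5))"
```

```text
6.75 [0.47886128 0.16180181 0.11369978] [[0.859, 0.512, 0.001], [0.512, -0.859, -0.0], [0.0, 0.0, -1.0]] [-0.60978735  0.0436378   0.07647965] 0.6493224279285382
[313. 277.]
[265. 268.]
[360. 268.]
[-0.04840116  0.18455745  0.02521495]
```

View pics/s3.png

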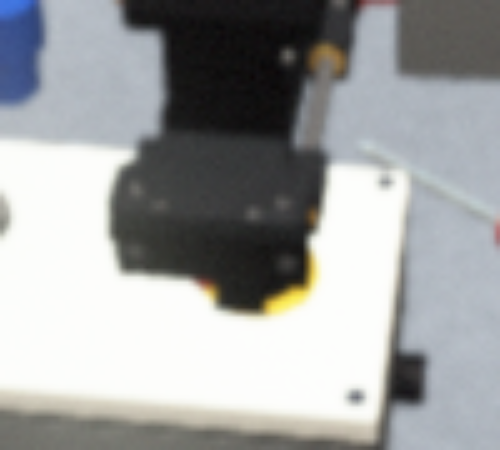

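The side view only shows the gripper over the stop, with the box unmoved. I'll turn a few degrees further for margin, rotate back off the wings, lift clear and check.

>>> apply_moves(
  steps=[
    [[0,0,0,0,0,3,0.3],[0,0,0,0,0,6,0.3],[0,0,0,0,0,6,0.3],[0,0,0,0,0,-3,0.3],[0,0,0,0,0,-12,0.3],[0,0,0,0,0,-22,0.3],[0,0,0,0,0,-32,0.3],[0,0,0,0,0,-42,0.3],[0,0,0,0,0,-47,0.3],[0,0,0,0,0,-47,0.3],[0,0,-3,0,0,-47,0.3],[0,0,-7,0,0,-47,0.3],[0,0,-12,0,0,-47,0.3],[0,0,-15,0,0,-47,0.3],[0,0,-15,0,0,-47,0.3],[0,0,-15,0,0,-47,0.3]],
  ],
)

```text
time_s: 8.85
position: [0.4782, 0.1618, 0.2623]
tcp_rot: [[0.212, 0.977, -0.001], [0.977, -0.212, -0.0], [-0.0, -0.001, -1.0]]
force: [-0.3, -0.0, 0.4]
opening: 0.652
grasp_force: 0.0
```

```bash
python3 - <<'E'
from h import *
a=cv2.imread("pics/side0.png"); im=bot.capture("side"); s=bot.read_state(); print(s["position"],s["force"],s["time_s"])
cv2.imwrite("pics/cmp2.png",cv2.resize(np.hstack([a[215:285,260:340],im[215:285,260:340]]),None,fx=5,fy=5))
E
```

```text
[0.47789738 0.16172617 0.26175346] [-0.07038196  0.0892809  -0.4661734 ] 8.9
```

View pics/cmp2.png

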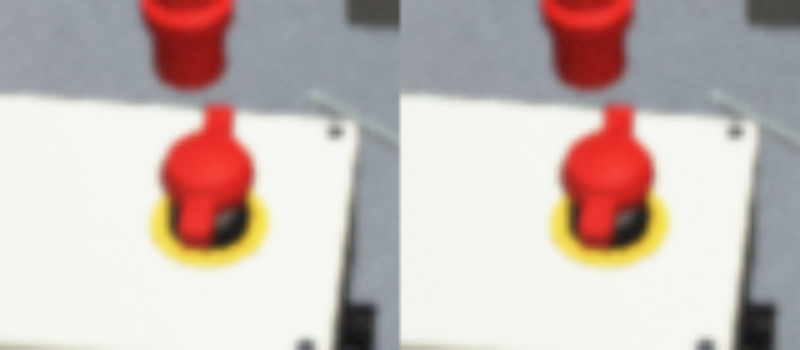

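The button is out and back at rest, with its dome and wings where they were at the start. The box hasn't moved.

```bash
python3 -c "
from rig import bot
print(bot.hand_in())"
```

```text
the job is handed in; nothing more can be done
None
```

The longer box's stop was pressed until it latched and stayed down by itself, then twisted clockwise until it sprang back up; side-camera pictures showed it out and back at rest with the box unmoved, and the job is handed in (no verdict was returned).

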